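Pull two tagged dovetailed blocks from the row and sort them into sloping nests

ROBOT

A 6-joint arm with a two-finger parallel gripper is mounted at the origin on the work surface. World frame = base frame: x ahead of the robot, y to its left, z up, the work surface at z = 0. Lengths are in mm, angles in rad, forces in N, time in s.
With the tool pointing down it reaches from about 350 to 925 mm from the base axis. Payload 6.4 kg.
Tool frame: the origin (TCP) lies midway between the tips of the shut fingers; the grasp point (between the pads) lies 19 mm behind it (bot.tcp_to_grasp is the distance from the TCP to the grasp point, in mm); z points along the fingers, y is the line along which they close (so a half turn about z gives the same grasp; the last joint's range is limited). The gripper opens to 94 mm and grips with 3 to 60 N. Pads are 16 mm wide; open, the fingers measure 119 mm over their backs; the gripper's body (75 mm by 177 mm) begins 78 mm behind the grasp point.
Start: joints at [0.977, 0.245, 1.558, -0, 1.339, -0.174], TCP at [264.924, 593.573, 205.455] pointing down, gripper open.
Joint ranges: [-3.13, 3.13], [-1.02, 2.26], [0.13, 2.54], [-0.95, 4.09], [0.21, 2.88], [-2.74, 2.74]. Speed limits (rad/s): [2.57, 2.57, 3.14, 3.14, 3.14, 3.14].

INTERFACE

Orientations are given as a unit quaternion [x, y, z, w].
In Python, from rig import bot gives the robot as it stands. Calls block until the motion is done:
- bot.goto(position, orientation): joint-space move of the TCP to a pose.
- bot.line_to(position, rot=None, rate=150, guard=None): straight line of the TCP; rot=None keeps the orientation; rate is the mean speed in mm/s. With guard (N) it stops when the force on the tool has changed by that much, and returns True; else False.
- bot.move_joints(angles): joint-space move.
- bot.let_go() and bot.clamp(grip_force=None): open the fingers fully, or close them until they stop; grip_force is the grip in N (None keeps the last).
- bot.sleep(seconds).
- bot.inverse_kinematics(position, orientation): joint angles nearest the present ones, or None.
- bot.get_state(): the state.
- bot.camera(name): name is "scene" or "top" or "wrist"; returns the picture (480x640x3 uint8, blue, green, red); there is no depth.
- bot.camera_info(name): a dict with "fx", "fy", "cx", "cy" (pixels), "R" (3x3) and "t" (3): a world point X has camera coordinates R X + t. Camera axes: x right, y down, z forward; pixel columns grow to the right and rows downward; lengths in mm; the calibration is good to about 2 mm. The wrist camera is an equidistant fisheye: a pixel r from the principal point sees the ray r / f radians off the axis. A picture is of the moment at which its call begins: read the wrist's pose just before it. camera_info takes no time and is no camera call; for the wrist camera it gives the pose at the moment of the call.
A pose or a line that the arm cannot do raises bot.IKError and nothing moves.
- bot.finish_job(): hands the job in; it is judged then, once.
The state is a dict: "time_s": time; "q": joint angles; "joint_velocities": joint speeds; "tau": joint torques, N m; "tcp_pos": TCP position; "tool_rot": TCP orientation; "wrist_force": force on the tool from outside, world axes, zero at the start; "torque": the same for the moment, N m; "opening": finger opening in mm; "grasp_force": force on a finger pad.
Only numpy, scipy, OpenCV 4.12 (cv2) and the standard library are available. Lean on these libraries where they do the work, as an engineer would, in place of code of your own. Each camera call takes 0.05 s, during which the arm holds its last target. There are 200 camera calls.

TASK

Four aluminium blocks stand keyed together in the cradle. First lift the one with the round tag straight up out of the row and lower it, held square to the slope, into the sloping nest marked with a disc, letting go only once it sits fully home; then do the same with the bar-tagged block and the nest marked with a bar. Leave the two untagged blocks standing in the cradle and do not disturb anything else on the bench.

Things in the scene. Friction and masses are not known exactly. Their poses are not given: they have to be found in the camera images.
- block_disc: the block to be kept: cast aluminium block, 0.2-0.42 kg. Origin: centre of underside; z up. 70 (x) x 63 (y) x 50 mm high: body y -31.5 to 18.5, then a T-shaped key (neck 14, head 26 wide) to y 31.5; matching keyway in the -y face, 2 mm play, both full height. On top, over the origin, a dark grip lug 24 (x) x 32 (y), z 50 to 84. On the lug a white round tag, 24 dia, 3 thick.
- block_bar: the block to be rejected: cast aluminium block, 0.2-0.42 kg. Origin: centre of underside; z up. 70 (x) x 63 (y) x 50 mm high: body y -31.5 to 18.5, then a T-shaped key (neck 14, head 26 wide) to y 31.5; matching keyway in the -y face, 2 mm play, both full height. On top, over the origin, a dark grip lug 24 (x) x 32 (y), z 50 to 84. On the lug a white bar tag, 7 (x) x 32 (y), 3 thick.
- plain_a: stays: cast aluminium block, 0.2-0.42 kg. Origin: centre of underside; z up. 70 (x) x 63 (y) x 50 mm high: body y -31.5 to 18.5, then a T-shaped key (neck 14, head 26 wide) to y 31.5; matching keyway in the -y face, 2 mm play, both full height. On top, over the origin, a dark grip lug 24 (x) x 32 (y), z 50 to 84. No tag.
- plain_b: stays: cast aluminium block, 0.2-0.42 kg. Origin: centre of underside; z up. 70 (x) x 63 (y) x 50 mm high: body y -31.5 to 18.5, then a T-shaped key (neck 14, head 26 wide) to y 31.5; matching keyway in the -y face, 2 mm play, both full height. On top, over the origin, a dark grip lug 24 (x) x 32 (y), z 50 to 84. No tag.
- cradle: fixed dark steel cradle holding the four blocks in a row along its y axis, in any order. Origin: centre of the underside, on the table. Floor 8 mm thick, 90 wide, y -131.5 to 123.5; side rails 24 high, end posts 58 high with the same key and keyway. The blocks' axes are parallel to its axes.
- nest_disc_pocket: the keep nest's pocket, fixed grey metal, tilted 30 deg about y to look up and towards the robot. Origin: centre of its floor, 33 mm over the table; z normal to the floor, x uphill, y level. Inside 75 (x) x 68 (y) mm, walls 20 high, 5 thick; uphill ledge 35 broad at wall height. Takes a block with x along the pocket's x, either way round. On the ledge a white disc, 28 dia.
- nest_bar_pocket: the reject nest's pocket, fixed grey metal, tilted 30 deg about y to look up and towards the robot. Origin: centre of its floor, 33 mm over the table; z normal to the floor, x uphill, y level. Inside 75 (x) x 68 (y) mm, walls 20 high, 5 thick; uphill ledge 35 broad at wall height. Takes a block with x along the pocket's x, either way round. On the ledge a white bar, 8 x 46.
- slot0 (a point): place 0 of the row in the cradle: the origin of the block standing there, on the cradle floor; 52 mm from one place to the next along the cradle's y
- slot1 (a point): place 1 of the row in the cradle: the origin of the block standing there, on the cradle floor; 52 mm from one place to the next along the cradle's y
- slot2 (a point): place 2 of the row in the cradle: the origin of the block standing there, on the cradle floor; 52 mm from one place to the next along the cradle's y
- slot3 (a point): place 3 of the row in the cradle: the origin of the block standing there, on the cradle floor; 52 mm from one place to the next along the cradle's y
- filter_tall: bystander: white spin-on filter canister, 76 mm diameter, 120 mm tall, standing; origin at the centre of its underside
- filter_small: bystander: white spin-on filter canister, 66 mm diameter, 85 mm tall, standing; origin at the centre of its underside
- can: bystander: small can standing between the two nests, 44 mm diameter, 80 mm tall; origin at the centre of its underside
- carton_a: bystander: small carton 50 x 70 x 45 mm high; origin at the centre of its underside
- carton_b: bystander: carton 60 x 90 x 70 mm high; origin at the centre of its underside
- tape_roll: bystander: cardboard ring lying flat, 60 mm outer diameter, 25 mm high; origin at the centre of its underside
- wrench: bystander: steel wrench lying flat, about 180 mm long; origin at about its middle, on the table
There are look-alikes about, which are no part of the job. Leave any purple look-alike of the block_bar alone.

How it is judged (in metres and radians):
On the way, in this order (a step that is already met when the one before it is completed fails the run):
1. the round-tagged block is lifted by the gripper straight up out of the row (z of block_disc in the frame of cradle above 0.055 m and contact force between the fingers and block_disc above 0.5 N and (horizontal distance between block_disc and slot0 below 0.015 m or horizontal distance between block_disc and slot1 below 0.015 m or horizontal distance between block_disc and slot2 below 0.015 m or horizontal distance between block_disc and slot3 below 0.015 m)).
2. the round-tagged block sits fully home in its nest while the gripper still holds it (x of block_disc in the frame of nest_disc_pocket between -0.007 and 0.007 m and y of block_disc in the frame of nest_disc_pocket between -0.007 and 0.007 m and z of block_disc in the frame of nest_disc_pocket between -0.005 and 0.005 m and angle between the z axis of block_disc and the z axis of nest_disc_pocket, either way round below 0.1 rad and angle between the x axis of block_disc and the x axis of nest_disc_pocket, either way round below 0.12 rad and contact force between the fingers and block_disc above 0.5 N), for 0.05 s.
3. the bar-tagged block is lifted by the gripper straight up out of the row (z of block_bar in the frame of cradle above 0.055 m and contact force between the fingers and block_bar above 0.5 N and (horizontal distance between block_bar and slot0 below 0.015 m or horizontal distance between block_bar and slot1 below 0.015 m or horizontal distance between block_bar and slot2 below 0.015 m or horizontal distance between block_bar and slot3 below 0.015 m)).
4. the bar-tagged block sits fully home in its nest while the gripper still holds it (x of block_bar in the frame of nest_bar_pocket between -0.007 and 0.007 m and y of block_bar in the frame of nest_bar_pocket between -0.007 and 0.007 m and z of block_bar in the frame of nest_bar_pocket between -0.005 and 0.005 m and angle between the z axis of block_bar and the z axis of nest_bar_pocket, either way round below 0.1 rad and angle between the x axis of block_bar and the x axis of nest_bar_pocket, either way round below 0.12 rad and contact force between the fingers and block_bar above 0.5 N), for 0.05 s.
At the end, for the whole second after the job is handed in: Each tagged block rests released in its own nest: within 7 mm of the pocket centre in x and y, 5 mm of the floor, 0.1 rad of the slope and 0.12 rad of the direction; untagged blocks down in the cradle within 15 mm, bystanders within 30 mm, of where they began (x of block_disc in the frame of nest_disc_pocket between -0.007 and 0.007 m and y of block_disc in the frame of nest_disc_pocket between -0.007 and 0.007 m and z of block_disc in the frame of nest_disc_pocket between -0.005 and 0.005 m and angle between the z axis of block_disc and the z axis of nest_disc_pocket, either way round below 0.1 rad and angle between the x axis of block_disc and the x axis of nest_disc_pocket, either way round below 0.12 rad and linear speed of each of block_disc, block_bar below 0.01 m/s and x of block_bar in the frame of nest_bar_pocket between -0.007 and 0.007 m and y of block_bar in the frame of nest_bar_pocket between -0.007 and 0.007 m and z of block_bar in the frame of nest_bar_pocket between -0.005 and 0.005 m and angle between the z axis of block_bar and the z axis of nest_bar_pocket, either way round below 0.1 rad and angle between the x axis of block_bar and the x axis of nest_bar_pocket, either way round below 0.12 rad and z of each of plain_a, plain_b in the frame of cradle below 0.013 m and distance of each of plain_a, plain_b from where it was at the start of the episode below 0.015 m and distance of each of filter_tall, filter_small, can, carton_a, carton_b, tape_roll, wrench from where it was at the start of the episode below 0.03 m); the robot touches nothing.
It fails at once if an untagged block is pulled up or dragged along (distance of any of plain_a, plain_b from where it was at the start of the episode above 0.025 m).
It fails at once if a bystander is knocked about (distance of any of filter_tall, filter_small, can, carton_a, carton_b, tape_roll, wrench from where it was at the start of the episode above 0.04 m).
It also fails if it takes over 72 s, if anything falls off the work surface, if the arm or the gripper's body presses on something with over 40 N, if the wrist force passes 120 N, or if a joint passes its speed limit or range.

## Working session

There is one attempt and no reset: what is moved stays moved. The work goes in short steps, each a Python script; the robot and the scene stay as the last script left them, time stands still between calls to the robot, and variables do not carry over. Pictures are saved under pics/ and viewed, at most 10 in all, crops included, and the job is handed in when it is done.

```bash
ls; mkdir -p pics
python3 - <<'E'
from rig import bot
import cv2,numpy as np
for n in("scene","top"):
    im=bot.camera(n);cv2.imwrite(f"pics/{n}0.png",im)
    i=bot.camera_info(n);print(n,{k:np.round(v,3).tolist() for k,v in i.items() if k!='name'})
s=bot.get_state();print(s['time_s'],s['wrist_force'],s['tool_rot'])
E
```

```text
pics
scene {'fx': 611.731, 'fy': 611.731, 'cx': 317.246, 'cy': 233.641, 'R': [[0.217, 0.976, 0.001], [0.724, -0.16, -0.672], [-0.655, 0.146, -0.741]], 't': [-191.717, -341.408, 1558.17]}
top {'fx': 457.113, 'fy': 457.113, 'cx': 317.524, 'cy': 245.786, 'R': [[0.017, -0.999, -0.033], [-1.0, -0.016, -0.026], [0.025, 0.033, -0.999]], 't': [70.004, 549.393, 951.53]}
0.1 [ 0.01473994 -0.47613201  0.15871622] [ 2.08352647e-01  9.78053416e-01 -7.71910441e-04 -3.07823381e-04]
```

View pics/top0.png

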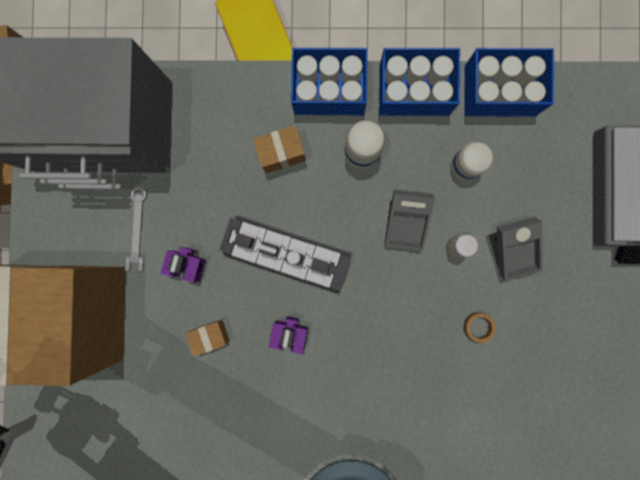

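View pics/scene0.png

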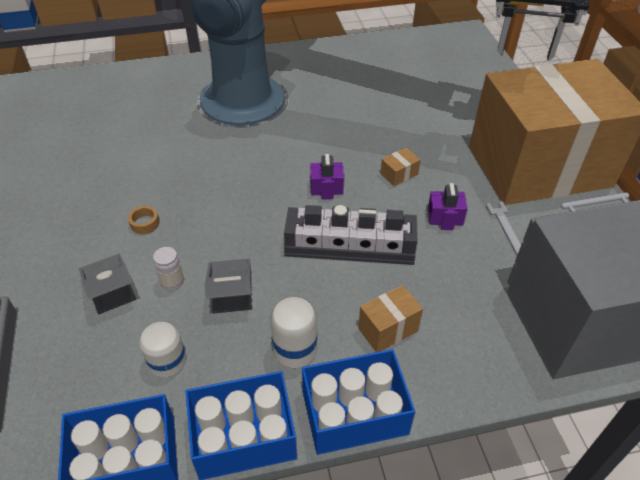

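The pale-body blocks at top (268,250) and (293,258) carry the bar and the disc. The purple look-alikes are at (182,264) and (288,337) and stand apart from the cradle, so they stay. The nests are at (408,220) for the bar and (520,250) for the disc. Next I take rough positions, then close wrist views.

```bash
cat > h.py <<'E'
from rig import bot
import cv2,numpy as np
from scipy.spatial.transform import Rotation as Ro
def ray(info,p,fish=False):
    d=np.array([(p[0]-info['cx'])/info['fx'],(p[1]-info['cy'])/info['fy']])
    if fish:
        r=np.linalg.norm(d); v=np.r_[d/max(r,1e-9)*np.sin(r),np.cos(r)]
    else: v=np.r_[d,1]
    R=np.array(info['R']); c=-R.T@np.array(info['t']); v=R.T@v
    return c,v/np.linalg.norm(v)
def onplane(info,p,z,fish=False):
    c,v=ray(info,p,fish); return c+v*(z-c[2])/v[2]
def proj(info,X,fish=False):
    x=np.array(info['R'])@np.asarray(X,float)+np.array(info['t'])
    if fish:
        r=np.hypot(x[0],x[1]);k=np.arctan2(r,x[2])/max(r,1e-9)
        return np.array([info['cx']+info['fx']*x[0]*k,info['cy']+info['fy']*x[1]*k])
    return np.array([info['cx']+info['fx']*x[0]/x[2],info['cy']+info['fy']*x[1]/x[2]])
def tri(obs):  # [(c,v)..] least squares point and misclosure
    A=0;b=0
    for c,v in obs:
        P=np.eye(3)-np.outer(v,v);A=A+P;b=b+P@c
    X=np.linalg.solve(A,b); return X,[np.linalg.norm((np.eye(3)-np.outer(v,v))@(X-c)) for c,v in obs]
def rot(ydir,z=(0,0,-1)):  # tool quaternion: closing line along ydir, fingers along z
    z=np.array(z,float);z/=np.linalg.norm(z);y=np.array(ydir,float);y-=z*(y@z);y/=np.linalg.norm(y)
    return Ro.from_matrix(np.c_[np.cross(y,z),y,z]).as_quat()
E
python3 - <<'E'
from h import *
i=bot.camera_info('top')
for n,p,z in [('discblk',(293,258),95),('barblk',(268,250),95),('pa',(243,240),92),('pb',(322,268),92),('nestbar',(408,220),40),('barmark',(413,204),70),('nestdisc',(520,250),40),('discmark',(523,235),70),('ftall',(365,140),120),('fsmall',(474,158),85),('can',(466,245),80)]:
    print(n,onplane(i,p,z).round(0))
w=bot.camera_info('wrist');print({k:np.round(v,3).tolist() for k,v in w.items()});s=bot.get_state()
R=np.array(w['R']);c=-R.T@np.array(w['t']);T=Ro.from_quat(s['tool_rot']).as_matrix();print('cam in tool',T.T@(c-s['tcp_pos']),'axis',T.T@R.T[:,2])
E
```

```text
discblk [522. 123.  95.]
barblk [536. 171.  95.]
pa [555. 220.  92.]
pb [504.  67.  92.]
nestbar [ 602. -104.   40.]
barmark [ 631. -109.   70.]
nestdisc [ 545. -327.   40.]
discmark [ 574. -321.   70.]
ftall [744. -10. 120.]
fsmall [ 720. -221.   85.]
can [ 552. -209.   80.]
{'fx': 371.648, 'fy': 371.648, 'cx': 319.095, 'cy': 236.835, 'R': [[0.406, 0.914, -0.002], [0.876, -0.389, 0.284], [0.259, -0.117, -0.959]], 't': [-649.714, -29.398, 392.443]}
cam in tool [  84.36356049    0.6639788  -178.6333047 ] axis [-2.84462185e-01 -1.18004703e-04  9.58687254e-01]
```

```bash
python3 - <<'E'
from h import *
import json
V={}
def snap(name,pos,yd):
    q=rot(yd)
    try: bot.goto(pos,q)
    except bot.IKError as e: print(name,'IK',e); return
    bot.sleep(.15)
    i=bot.camera_info('wrist');im=bot.camera('wrist');cv2.imwrite(f'pics/w_{name}.png',im)
    V[name]={k:np.array(v).tolist() for k,v in i.items()}
    print(name,bot.get_state()['q'],bot.get_state()['time_s'])
d=np.array([.95,-.316,0])
snap('cr',[528,145,220],d)
snap('bar1',[600,-110,220],[.98,-.17,0])
snap('bar2',[570,-150,230],[.98,-.17,0])
snap('disc1',[545,-325,220],[.98,.2,0])
snap('disc2',[520,-365,230],[.98,.2,0])
json.dump(V,open('v.json','w'))
E
python3 - <<'E'
import cv2,numpy as np
n=['cr','bar1','disc1','disc2']
I=[cv2.resize(cv2.imread(f'pics/w_{k}.png'),(400,300)) for k in n]
cv2.imwrite('pics/m1.png',np.vstack([np.hstack(I[:2]),np.hstack(I[2:])]))
E
```

```text
cr [ 6.20598883e-02 -7.40806597e-03  1.80666335e+00  4.94467220e-05
  1.34238969e+00  3.81942107e-01] 2.1833
bar1 [-3.64906720e-01  1.40322659e-01  1.65099871e+00  7.98672052e-05
  1.35019743e+00 -1.94983536e-01] 3.4167
bar2 [-4.47880514e-01  8.52956749e-02  1.69319889e+00  2.49224117e-04
  1.36360636e+00 -2.77514554e-01] 3.9333
disc1 [-7.13667345e-01  1.97075305e-01  1.58659992e+00  1.46289371e-04
  1.35765618e+00 -9.16880514e-01] 4.875
disc2 [-7.88540023e-01  1.92092085e-01  1.57503240e+00  2.08885917e-04
  1.37510045e+00 -9.91230094e-01] 5.3833
```

View pics/m1.png

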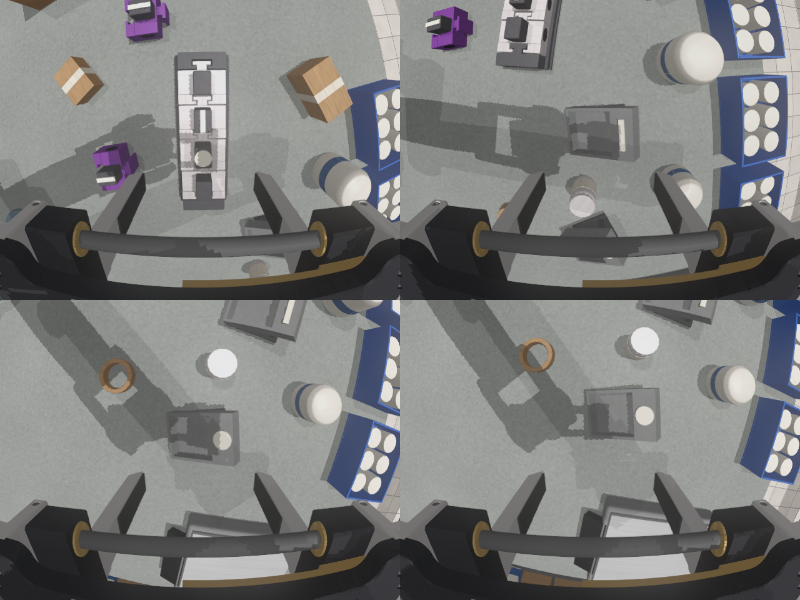

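The montage shows the cradle row in order: plain, bar, disc, plain. The bar tag is at tile (202,122) and the disc at (203,158). Both nests are visible in the arm's shadow. I enlarge these for corners and to confirm the tags.

Run:
```python
import cv2,numpy as np
def crop(n,x,y,w,h,f):
    I=cv2.imread(f'pics/w_{n}.png')[y:y+h,x:x+w]
    I=(255*(I/255.)**.5).astype('uint8')
    I=cv2.resize(I,None,fx=f,fy=f,interpolation=cv2.INTER_CUBIC)
    for k in range(0,w,20):cv2.putText(I,str(x+k),(k*f,9),0,.33,(0,0,255),1);I[10:14,k*f]=(0,0,255)
    for k in range(20,h,20):cv2.putText(I,str(y+k),(0,k*f+4),0,.33,(0,0,255),1)
    return I
a=crop('disc2',280,130,130,75,4)
print(a.shape)
# two pictures per sheet: top/bottom
b=crop('disc1',260,165,130,75,4)
cv2.imwrite('pics/cd.png',np.vstack([a,b]))
a=crop('bar1',255,150,140,75,4);
V=__import__('json').load(open('v.json'))
b=crop('bar2',245,110,140,75,4)
cv2.imwrite('pics/cb.png',np.vstack([a,b]))
c=crop('cr',265,70,120,280,2) ;cv2.imwrite('pics/cc.png',crop('cr',265,70,120,145,4)[:,:]) 
cv2.imwrite('pics/cc.png',crop('cr',260,75,120,140,4)); cv2.imwrite('pics/cc2.png',crop('cr',260,200,120,140,4))
cv2.imwrite('pics/cc.png',np.hstack([crop('cr',265,70,110,150,3),crop('cr',265,200,110,150,3)]))
```

```text
(300, 520, 3)
```

View pics/cd.png

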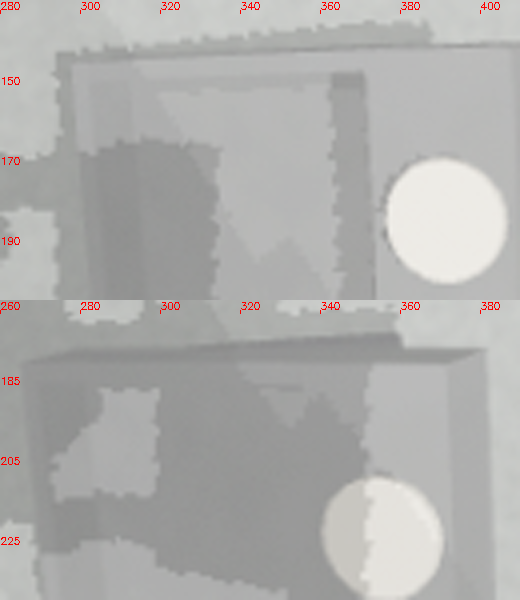

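View pics/cb.png

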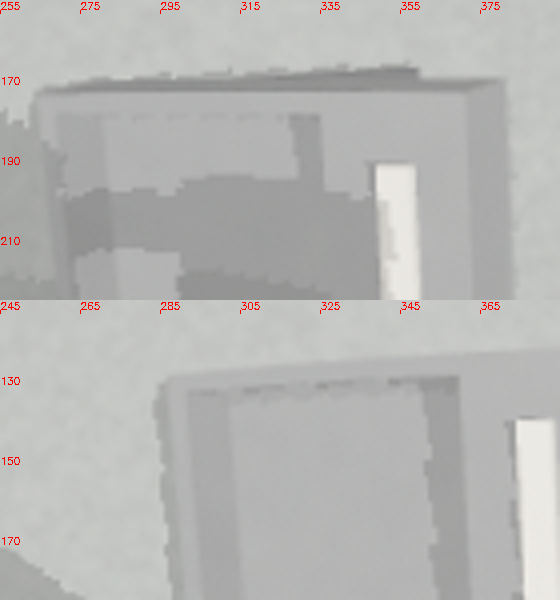

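View pics/cc.png

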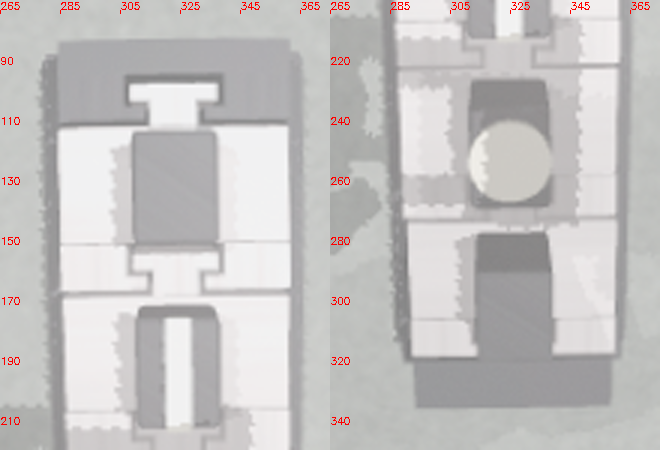

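The crop confirms the round-tagged block: disc tag at (322,253), bar tag at (324,190), both on pale bodies in the row. Now I need full crops of both nests to pick corners.

```bash
cat > sheet.py <<'E'
import cv2,numpy as np
def tile(n,x,y,w=133,h=100,f=3,g=.5):
    I=cv2.imread(f'pics/w_{n}.png')[y:y+h,x:x+w]
    I=cv2.createCLAHE(3,(2,2)).apply(cv2.cvtColor(I,cv2.COLOR_BGR2GRAY))
    I=cv2.cvtColor(cv2.resize(I,(400,300),interpolation=cv2.INTER_CUBIC),cv2.COLOR_GRAY2BGR)
    for k in range(0,w,10):
        I[:6,k*3]=(0,0,255)
        if k%20==0:cv2.putText(I,str(x+k),(k*3+2,9),0,.33,(0,0,255),1)
    for k in range(10,h,10):
        I[k*3,:6]=(0,0,255)
        if k%20==0:cv2.putText(I,str(y+k),(8,k*3+4),0,.33,(0,0,255),1)
    return I
E
python3 - <<'E'
from sheet import *
t=[tile('disc1',262,170),tile('disc2',288,134),tile('bar1',260,162),tile('bar2',278,120)]
cv2.imwrite('pics/n.png',np.vstack([np.hstack(t[:2]),np.hstack(t[2:])]))
E
```

```text
(no output)
```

View pics/n.png

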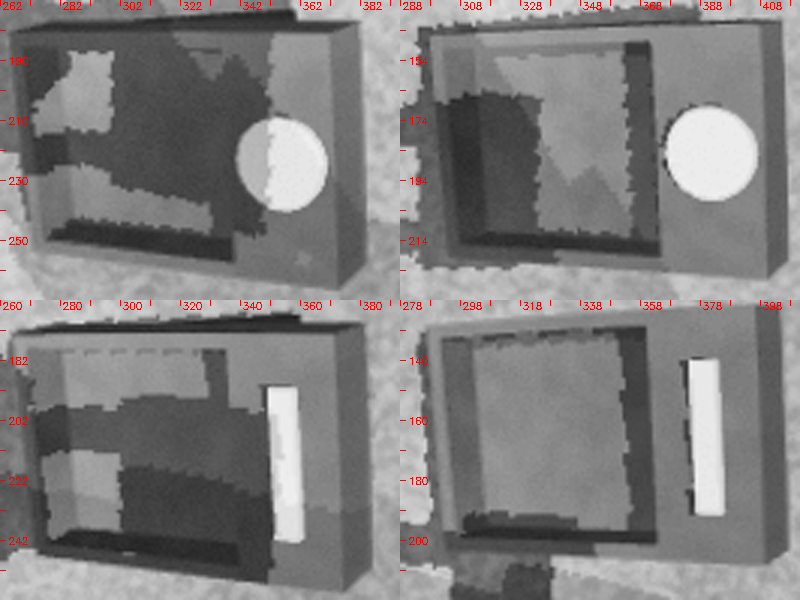

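The tiles give usable outer and inner rim corners for both nests, for example disc2 inner corners (301,149), (371,148), (374,220), (308,214) and bar2 inner corners (291,132), (360,129), (363,201), (297,199). I fit the nest poses to those points, and the tags for the row.

```bash
cat > fit.py <<'E'
from h import *
import json
from scipy.optimize import least_squares
V=json.load(open('v.json'))
def blob(im,box,th=150):
    x,y,w,h=box; c=im[y:y+h,x:x+w].astype(int); m=((c.min(2)>th)).astype('uint8')
    n,l,s,ce=cv2.connectedComponentsWithStats(m); k=1+np.argmax(s[1:,4]); 
    return ce[k]+[x,y],s[k,4],l==k
im={k:cv2.imread(f'pics/w_{k}.png') for k in V}; im['top']=cv2.imread('pics/top0.png'); V['top']=bot.camera_info('top')
I={'oTL':(-1,1),'oTR':(1,1)}
def P(n,t,L,mx):  # points in pocket frame; image top = +y, image right = uphill
    T={'oTL':(-42.5,39),'oBL':(-42.5,-39),'lTR':(L,39),'lBR':(L,-39),'iTL':(-37.5,34),'iTR':(37.5,34),'iBL':(-37.5,-34),'iBR':(37.5,-34),'m':(mx,0)}
    return np.array([*T[n],20.])
obs={'disc':[('disc2','oTL',295,144.3),('disc2','lTR',407,142.3),('disc2','lBR',410,226.3),('disc2','oBL',305.6,216.7),('disc2','iTL',301.3,149),('disc2','iTR',371.5,148),('disc2','iBR',374.4,219.7),('disc2','iBL',308,214),
 ('disc1','oTL',266.7,181),('disc1','lTR',371.7,181.7),('disc1','lBR',374.4,266.7),('disc1','iBR',339.1,257.3)],
'bar':[('bar1','oTL',265,172.7),('bar1','lTR',370.7,173),('bar1','lBR',374,258.7),('bar1','iTR',335.8,178),('bar1','iTL',271,178),('bar2','iTL',291.3,132),('bar2','iTR',360.1,129),('bar2','iBR',363.1,201.3),('bar2','iBL',297,198.7),('bar2','lTR',395.4,122.7),('bar2','lBR',398.7,207.3)]}
mk={'disc':[('disc1',(330,205,50,45)),('disc2',(370,160,45,50)),('top',(510,225,25,20))],'bar':[('bar1',(345,185,20,62)),('bar2',(368,135,25,62)),('top',(398,196,30,16))]}
def pocketR(yaw): return Ro.from_euler('ZY',[yaw,-np.pi/6]).as_matrix()
out={}
for n in obs:
    o=list(obs[n])
    for v,b in mk[n]:
        c,a,_=blob(im[v],b,110); o.append((v,'m',*c)); print(n,v,'mark',c.round(1),a)
    g=dict(disc=[545,-327,.2,33,75,57],bar=[602,-104,-.17,33,75,57])[n]
    def res(p):
        r=[(proj(V[v],p[[0,1,3]]+pocketR(p[2])@P(k,0,p[4],p[5]),v!='top')-[x,y])*(2 if k=='m' else 1) for v,k,x,y in o]
        return np.r_[np.ravel(r),(p[3]-33)/3]
    s=least_squares(res,g,loss='soft_l1'); r=res(s.x)[:-1].reshape(-1,2)
    print(n,s.x.round(3)); print([(v,k,*q.round(1)) for (v,k,_,_),q in zip(o,r)]); out[n]=s.x.tolist()
# row
w=V['cr'];L=[onplane(w,p,92,True) for p in [(309.3,114),(336.7,113.7),(309,151.3),(337.3,151.3)]]
pa=np.mean(L,0); print('pa lug',pa.round(1),'sides',[np.linalg.norm(L[a]-L[b]).round(1) for a,b in((0,1),(0,2),(1,3))])
tb=blob(im['cr'],(312,170,26,50),190);td=blob(im['cr'],(305,235,40,36),120);print(tb[:2],td[:2])
b=onplane(w,tb[0],95,True);d=onplane(w,td[0],95,True)
tt=[onplane(V['top'],blob(im['top'],bx,150)[0],95) for bx in((285,250,17,17),)]
u=(pa-d)[:2];print('bar',b.round(1),'disc',d.round(1),'disc top',tt,'len',np.linalg.norm(u),np.linalg.norm((b-d)[:2]),'yaw of row',np.degrees(np.arctan2(u[1],u[0])),np.degrees(np.arctan2(*(b-d)[:2][::-1])),'lug edge yaw',np.degrees(np.arctan2(*(L[0]-L[2])[:2][::-1])),np.degrees(np.arctan2(*(L[1]-L[3])[:2][::-1])))
out['pa']=pa.tolist();out['b']=b.tolist();out['d']=d.tolist();json.dump(out,open('fit.json','w'))
E
python3 fit.py
```

```text
disc disc1 mark [362.  226.7] 1551
disc disc2 mark [393.6 184.3] 2082
disc top mark [522.8 234.2] 164
disc [ 5.40301e+02 -3.25988e+02  2.71000e-01  3.26770e+01  7.24290e+01
  5.79610e+01]
[('disc2', 'oTL', np.float64(2.8), np.float64(0.6)), ('disc2', 'lTR', np.float64(1.0), np.float64(-0.6)), ('disc2', 'lBR', np.float64(-0.4), np.float64(1.2)), ('disc2', 'oBL', np.float64(-2.1), np.float64(2.5)), ('disc2', 'iTL', np.float64(1.0), np.float64(0.6)), ('disc2', 'iTR', np.float64(0.1), np.float64(-0.4)), ('disc2', 'iBR', np.float64(-0.0), np.float64(-0.1)), ('disc2', 'iBL', np.float64(-0.8), np.float64(0.9)), ('disc1', 'oTL', np.float64(-1.7), np.float64(-1.2)), ('disc1', 'lTR', np.float64(-0.1), np.float64(-0.5)), ('disc1', 'lBR', np.float64(-0.4), np.float64(0.2)), ('disc1', 'iBR', np.float64(0.5), np.float64(0.1)), ('disc1', 'm', np.float64(-7.9), np.float64(-5.2)), ('disc2', 'm', np.float64(0.7), np.float64(1.1)), ('top', 'm', np.float64(-1.6), np.float64(-4.3))]
bar bar1 mark [356.4 213.6] 983
bar bar2 mark [380.2 165.6] 1495
bar top mark [413.  204.1] 126
bar [ 5.94688e+02 -1.02800e
[... 522 characters left out ...]
6)), ('bar2', 'lTR', np.float64(0.3), np.float64(-0.7)), ('bar2', 'lBR', np.float64(-0.2), np.float64(0.9)), ('bar1', 'm', np.float64(-1.3), np.float64(4.4)), ('bar2', 'm', np.float64(0.4), np.float64(-0.4)), ('top', 'm', np.float64(-1.3), np.float64(-2.3))]
pa lug [555.5 222.4  92. ] sides [np.float64(22.2), np.float64(30.8), np.float64(31.1)]
(array([324.1184669 , 193.17770035]), np.int32(287)) (array([324.46833013, 253.38771593]), np.int32(1042))
bar [540.7 174.6  95. ] disc [524.7 124.4  95. ] disc top [array([525.3395318 , 121.66528667,  95.        ])] len 102.66241753929688 52.61924589347594 yaw of row 72.55537684113517 72.30703891866611 lug edge yaw 71.16324452893711 72.95811309034443
```

```bash
cat > fit2.py <<'E'
import re
s=open('fit.py').read()
s=s.replace("p[4],p[5]","72.5,55.").replace("(p[3]-33)/3","(p[3]-33)/1, p[4]-72.5,p[5]-55")
s=s.replace("[:-1].reshape","[:-3].reshape")
s=s.replace("c,a,_=blob(im[v],b,110)","a=0;c=np.array({'disc1':(355.6,224.8),'disc2':(391.2,184.8),'bar1':(354.8,216.7),'bar2':(379.9,165.7)}.get(v) or blob(im[v],b,110)[0])\n        if v=='top': print('top mark',onplane(V[v],c,33+20*.866+27.5));continue")
s=s.replace("('disc2','oTL',295,144.3),","").replace("('disc2','oBL',305.6,216.7),","").replace("('disc1','oTL',266.7,181),","").replace("(2 if k=='m' else 1)","1")
s=s.split('# row')[0]+"""
    for k in ('m',): print('predicted mark',(s.x[[0,1,3]]+pocketR(s.x[2])@P(k,0,72.5,55.)).round(1),'top px',proj(V['top'],s.x[[0,1,3]]+pocketR(s.x[2])@P(k,0,72.5,55.)).round(1))
    sc=bot.camera_info('scene');print('scene mark px',proj(sc,s.x[[0,1,3]]+pocketR(s.x[2])@P(k,0,72.5,55.)).round(1))
f=json.load(open('fit.json'));f.update(out);json.dump(f,open('fit.json','w'))
S=cv2.imread('pics/scene0.png');
for b in ((95,265,22,20),(210,270,36,18)): print('scene blob',blob(S,b,150)[0].round(1))
"""
exec(s)
E
python3 fit2.py
```

```text
top mark [ 574.98823035 -317.25909022   77.82      ]
disc [ 5.40170e+02 -3.25936e+02  2.72000e-01  3.27700e+01  7.25000e+01
  5.50000e+01]
[('disc2', 'lTR', np.float64(0.9), np.float64(-0.8)), ('disc2', 'lBR', np.float64(-0.4), np.float64(1.1)), ('disc2', 'iTL', np.float64(0.9), np.float64(0.6)), ('disc2', 'iTR', np.float64(-0.1), np.float64(-0.5)), ('disc2', 'iBR', np.float64(-0.1), np.float64(-0.2)), ('disc2', 'iBL', np.float64(-0.9), np.float64(0.9)), ('disc1', 'lTR', np.float64(-0.2), np.float64(-0.6)), ('disc1', 'lBR', np.float64(-0.4), np.float64(0.1)), ('disc1', 'iBR', np.float64(0.4), np.float64(0.0))]
predicted mark [ 576.4 -315.8   77.6] top px [522.  233.4]
scene mark px [104.1 275.7]
top mark [ 630.25182939 -107.21286054   77.82      ]
bar [ 5.94424e+02 -1.02327e+02 -1.02000e-01  3.16450e+01  7.25000e+01
  5.50000e+01]
[('bar1', 'oTL', np.float64(-0.4), np.float64(0.2)), ('bar1', 'lTR', np.float64(0.6), np.float64(0.0)), ('bar1', 'lBR', np.float64(-0.1), np.float64(0.6)), ('bar1', 'iTR', np.float64(-0.5), np.float64(0.1)), ('bar1', 'iTL', np.float64(-2.1), np.float64(-0.2)), ('bar2', 'iTL', np.float64(0.3), np.float64(0.6)), ('bar2', 'iTR', np.float64(-0.1), np.float64(-0.6)), ('bar2', 'iBR', np.float64(0.4), np.float64(-0.1)), ('bar2', 'iBL', np.float64(-0.3), np.float64(-0.4)), ('bar2', 'lTR', np.float64(0.9), np.float64(-1.2)), ('bar2', 'lBR', np.float64(0.4), np.float64(1.3))]
predicted mark [ 631.9 -106.2   76.5] top px [412.4 203.3]
scene mark px [226.9 280.1]
scene blob [103.8 274.5]
scene blob [227.1 278.3]
```

All cameras agree to about 1.5 mm. I pick the disc block.

```bash
cat > act.py <<'E'
from h import *
import json
F=json.load(open('fit.json'))
a=np.radians(72.4-90); XD=np.array([np.cos(a),np.sin(a),0])
H=54.
def st(m=''):
    s=bot.get_state();print(m,round(s['time_s'],2),np.round(s['tcp_pos'],1),'F',np.round(s['wrist_force'],1),'op',round(s['opening'],1),'g',round(s['grasp_force'],1));return s
def pick(xy):
    q=rot(XD); bot.goto([*xy,190],q); bot.line_to([*xy,100],rate=150)
    print('hit',bot.line_to([*xy,8+H],rate=60,guard=10)); st('down')
    bot.clamp(40); st('clamped'); p=np.array(bot.get_state()['tcp_pos'])
    bot.line_to([p[0],p[1],p[2]+60],rate=50); st('out')
    bot.line_to([p[0],p[1],p[2]+125],rate=120); bot.sleep(.2); st('up')
def nest(n):
    x,y,yaw,z=F[n][:4]; R=Ro.from_euler('ZY',[yaw,-np.pi/6]).as_matrix()
    return np.array([x-.7,y-.7,33.]),R
def rel(n):
    o,R=nest(n); return R.T@(np.array(bot.get_state()['tcp_pos'])-o)
E
python3 - <<'E'
from act import *
pick((525.0,123.2))
cv2.imwrite('pics/held.png',bot.camera('wrist'))
E
```

```text
hit False
down 8.7 [525.2 123.2  62.1] F [ 0.1 -0.4  0.2] op 94.1 g 0.0
clamped 9.78 [525.1 123.2  62. ] F [-0.2 -0.1 -0.3] op 24.0 g 40.0
out 11.12 [524.8 123.1 121.5] F [-0.1  0.1 -3.3] op 23.8 g 40.0
up 12.02 [524.5 123.1 185.8] F [-0.5  0.1 -2.8] op 23.9 g 40.0
```

```bash
cat >> act.py <<'E'
def approach(n,h=140):
    o,R=nest(n); q=rot(R[:,0],-R[:,2]); bot.goto(o+R@[0,0,H+h],q); bot.sleep(.2); st('above')
def lower(n,dx=0,dy=0,to=-4,guard=8,rate=30):
    o,R=nest(n); r=bot.line_to(o+R@[dx,dy,H+to],rate=rate,guard=guard); st('lower %s'%r)
    e=rel(n); print('rel',e.round(1),'force in pocket',(R.T@bot.get_state()['wrist_force']).round(1)); return e[2]-H
E
python3 - <<'E'
from act import *
p=bot.get_state()['tcp_pos'];bot.goto([560,-60,230],rot([1,0,0]))
approach('disc'); o,R=nest('disc'); bot.line_to(o+R@[0,0,H+35],rate=120); bot.sleep(.2);st()
cv2.imwrite('pics/pre.png',bot.camera('wrist'))
print(lower('disc',to=-4))
E
```

```text
above 14.28 [ 446.8 -351.7  201.1] F [ 0.   0.6 -3. ] op 23.9 g 40.0
 15.51 [ 496.7 -339.2  110.9] F [-0.3 -0.5 -3.1] op 23.9 g 40.0
lower True 16.64 [ 513.7 -333.7   79.1] F [-2.1 -0.3  4.4] op 23.5 g 40.0
rel [-0.1  0.1 53.3] force in pocket [0.4 0.3 4.9]
-0.6928024367551515
```

View pics/pre.png

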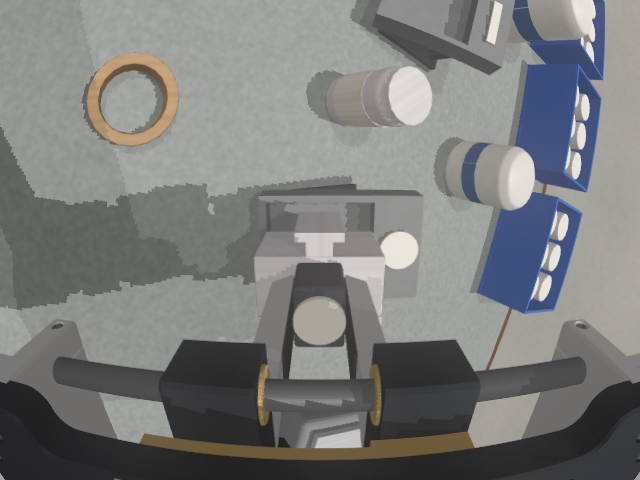

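The pre-place picture shows the block at (320,270), square above the pocket. The guarded lowering stopped at floor height (-0.7 mm), so it is home. I hold, release, back off and check.

```bash
cat >> act.py <<'E'
def release(n):
    bot.sleep(.3); st('hold'); bot.let_go(); st('open'); o,R=nest(n)
    bot.line_to(o+R@[0,0,H+130],rate=150); bot.sleep(.2); st('back')
E
python3 - <<'E'
from act import *
release('disc')
o,R=nest('disc')
bot.goto([520,-370,240],rot(R[:,0]));bot.sleep(.15);a=bot.camera('wrist')
bot.goto([560,-60,230],rot([1,0,0]))
bot.goto([541,173,220],rot(XD));bot.sleep(.15);b=bot.camera('wrist')
cv2.imwrite('pics/chk.png',np.hstack([cv2.resize(a[90:290,230:460],(400,348)),cv2.resize(b[60:360,200:440],(400,500))[:348]]))
cv2.imwrite('pics/chk.png',np.hstack([cv2.resize(a[90:300,230:460],None,fx=1.7,fy=1.7),cv2.resize(b[60:270,230:460],None,fx=1.7,fy=1.7)]))
E
```

```text
hold 16.94 [ 513.7 -333.8   79.1] F [-1.7 -0.9  5.2] op 23.9 g 40.0
open 18.1 [ 512.6 -332.5   77.3] F [ 0.2 -0.5  0.1] op 94.0 g 0.0
back 19.33 [ 450.9 -350.7  191.4] F [ 0.7  0.2 -1.2] op 94.0 g 0.0
```

View pics/chk.png

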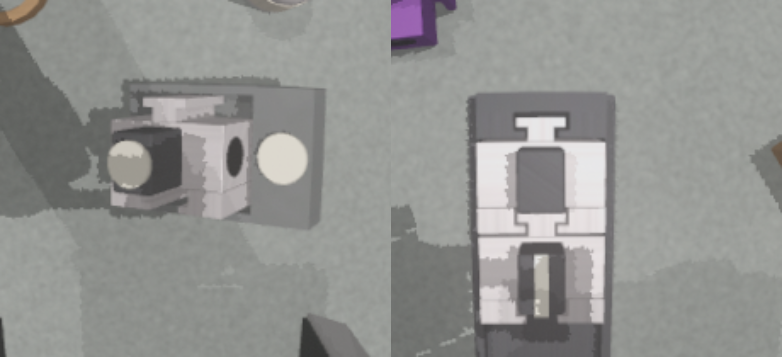

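Left: the disc block sits in its nest beside the disc mark. Right: the bar block stands undisturbed in the row. Now the bar block.

Run:
```python
from act import *
pick((540.9,173.1))
s=bot.get_state()
assert 22<s['opening']<26 and s['grasp_force']>20
bot.goto([560,60,230],rot([1,-.2,0]))
approach('bar'); o,R=nest('bar'); bot.line_to(o+R@[0,0,H+35],rate=120); bot.sleep(.2);st()
h=lower('bar');print(h)
if abs(h)<3.5: release('bar'); bot.goto([560,-150,240],rot(R[:,0]));bot.sleep(.15)
a=bot.camera('wrist');b=bot.camera('top')
cv2.imwrite('pics/fin.png',np.hstack([cv2.resize(a,None,fx=.65,fy=.65),cv2.resize(b[100:360,190:570],None,fx=1.0,fy=1.2)]))
```

```text
hit False
down 24.23 [541.1 173.1  62.1] F [ 0.3 -0.1 -0.2] op 94.2 g 0.0
clamped 25.31 [541.  173.1  62. ] F [ 0.5  0.  -0.1] op 23.7 g 40.0
out 26.66 [540.7 173.  121.5] F [ 0.3 -0.5 -3. ] op 23.6 g 40.0
up 27.55 [540.3 173.  185.7] F [ 0.2 -0.6 -2.9] op 23.8 g 40.0
above 29.03 [498.5 -92.3 201.9] F [ 1.3  0.1 -2.9] op 23.8 g 40.0
 30.26 [549.7 -98.7 110.9] F [ 0.3 -0.1 -2.9] op 23.5 g 40.0
lower True 31.34 [ 567.  -100.3   79.1] F [-1.7 -0.5  4.2] op 23.8 g 40.0
rel [-0.2 -0.  53.4] force in pocket [ 0.7 -0.6  4.5]
-0.6358563817320402
hold 31.64 [ 566.9 -100.3   79.1] F [-2.   0.3  4.9] op 23.5 g 40.0
open 32.8 [565.1 -99.3  76.9] F [ 0.6 -0.1 -0.4] op 94.0 g 0.0
back 34.02 [502.  -93.4 191.3] F [-0.4 -0.  -0.2] op 93.9 g 0.0
```

View pics/fin.png

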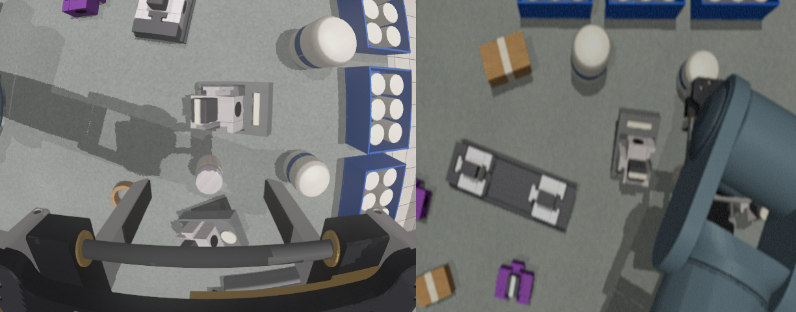

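The bar block is home in its nest at (230,108) and the disc block is in its nest at (210,225). The two plain blocks stand in the cradle and nothing else has moved. I hand the job in.

```bash
python3 -c "
from rig import bot
print(bot.finish_job())"
```

```text
the job is handed in; nothing more can be done
None
```

I placed the disc and bar blocks fully home in their marked nests, released them, and handed the job in at about 35 s; the two plain blocks and the bystanders in the final pictures look undisturbed, and no verdict was returned.

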